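# Pop open two push-to-open tray lids

### The arm

A 7-joint arm with a two-finger parallel gripper is mounted at the origin on the work surface. World frame = base frame: x ahead of the robot, y to its left, z up, the work surface at z = 0. Lengths are in m, angles in rad, forces in N, time in s.
With the tool pointing down it reaches from about 0.425 to 0.8 m from the base axis. Payload 8.3 kg.
Tool frame: the origin (TCP) lies on the centre line of the jaws, within the pads' length; the fingertips stand robot.tcp_to_tips ahead of it and the grasp point (between the pads) lies 5 mm behind it (robot.tcp_to_tips is the distance from the TCP to the fingertips, in m); z points along the fingers, y is the line along which they close (so a half turn about z gives the same grasp; the last joint's range is limited). The gripper opens to 85 mm and grips with 20 to 120 N. Pads are 22 mm wide; open, the fingers measure 114 mm over their backs; the gripper's body (76 mm by 85 mm) begins 54 mm behind the grasp point. The pads swing forward as they close: fully open they stand 13 mm farther back than shut.
Start: joints at [1.116, 0.383, 0.016, 1.37, -0.006, 1.388, -0.046], TCP at [0.239, -0.578, 0.245] pointing down, gripper open.
Joint ranges: [-2.95, 2.95], [-0.25, 2.06], [-1.52, 1.56], [0.18, 2.33], [-1.44, 4.58], [0.02, 2.06], [-3.01, 3.01]. Speed limits (rad/s): [2.39, 2.39, 3.01, 3.01, 3.14, 3.14, 3.14].

### API

Orientations are given as a unit quaternion [w, x, y, z].
In Python, from plant import monitor, viewer, finish_job, robot gives the robot as it stands.
- The arm moves only by the tool drive_tool, never from a script. Its argument "plan" is one flat list of numbers, 6 for each row, row after row: the shift along the world's x, y, z in units of 30 mm (1.0 is 30 mm), then the turn, a rotation vector about the world's x, y, z in units of 8 degrees (1.0 is 8 degrees). In form: [x, y, z, rx, ry, rz, x, y, z, rx, ry, rz, ...]. A call has 1 to 12 rows; each row shifts and turns the commanded pose from where the row before left it; what a row does not reach is not made up. A row lasts 1/10 s, in which the tool goes at most 50 mm and 8.59 degrees, less where a joint would pass 70% of its speed; a pose out of reach is approached as far as the arm can. A call is refused whole if a number of a shift passes 1 or a number of a turn 1, either way. A call with a gripper value outside its range is refused whole. "gripper" is the gripper command: -1 is fully open, 1 is shut, values between are in proportion, set as the call begins (left out, the last holds). The fingers move at their own pace and stop on an object; "force" is the grip in N (left out, the last holds). Time passes only in rows, so rows that do not move let the fingers close. It gives the time, the measured TCP pose, the force, the opening and the grip force at its end, in the units of the state.
- monitor.read_state(): the state, without advancing time (a new reading comes with each control period).
- viewer.read_camera(name): name is "scene" or "side" or "wrist"; returns (picture, depth): 384x512x3 uint8, red, green, blue; 384x512 float32, m along the optical axis (not along the pixel's ray), 0 where there is no reading.
- viewer.camera_model(name): a dict with "intrinsics" (3x3 intrinsics, pixels), "rvec" (rotation vector, rad) and "tvec" (3), from world to camera coordinates, as OpenCV has them; the wrist camera has in their place "mount" (4x4, takes a point from camera to tool coordinates, whose origin is the TCP and whose axes are the flange's). Camera axes: x right, y down, z forward; pixel columns grow to the right and rows downward; lengths in m; the calibration is good to about 2 mm. A picture is of the moment at which its call begins: read the wrist's pose just before it. camera_model takes no time and is no camera call.
- finish_job(): hands the job in; it is judged then, once.
Trained networks look in the newest picture that a camera, given by its name, has taken for a name from the list of things; names that differ only in an ending like _2 or _b are one class to them, and where a whole thing is asked for, a point or a joint stands for the part that bears it (a point fixed in the world has none). Each returns a list of dicts, best first, with "conf" (0 to 1); they miss things now and then, are a little off and sometimes report something else, mostly with a low value. They report only what shows in the picture. A call takes as long as a camera call.
- viewer.trace(thing, camera): "pixels" (384x512 bool, what is visible of it) and "at" ([row, column] in pixels, amid what is visible of it).
- viewer.place_of(thing, camera): "at" ([row, column] in pixels: a listed point, or the origin of a listed thing).
The state is a dict: "time_s": time; "q": joint angles; "joint_vel": joint speeds; "joint_efforts": joint torques, N m; "position": TCP position; "orientation": TCP orientation; "force": force on the tool from outside, world axes, zero at the start; "torque": the same for the moment, N m; "finger_gap": finger opening in m; "grasp_force": force on a finger pad.
Only numpy, scipy, OpenCV 4.12 (cv2) and the standard library are available. Lean on these libraries where they do the work, as an engineer would, in place of code of your own. Each camera call takes 0.05 s, during which the arm holds its last target. There are 200 camera calls.

### The job

The three clear lids on top of the stacked trays are push-to-open. With a fingertip press down the lid over the green frog clicker and the lid over the red top, each on the yellow thumb mark near its front edge, so that both spring ajar and stay ajar, and leave the lid over the silver bell shut. Nothing is picked up: the toys, the lidded mug and the salt shaker stay where they are.

Things in the scene. Friction and masses are not known exactly. Their poses are not given: they have to be found in the camera images.
- trays: stack of 3 clear trays, 130 (x) by 304 (y) by 148 mm high, fixed on the counter; origin: centre of its underside, -x its front (roughly towards the robot), +y its left. The top tray has three bays side by side, 100 mm pitch; blue felt floor 100 mm above the counter; 4 mm side walls and dividers end flush with the shut lids, the front wall at 134 mm
- bay0 (a point): centre of the floor of the left (+y) bay, under lid0, 100 mm above the counter; axes as the trays'. A toy that lies within 40 mm horizontally of it is in this bay
- lid0_press (a point): centre of the yellow thumb mark, 26 mm wide, on the upper face of lid0 (left (+y) bay): midway across the lid, 19 mm behind its front edge, 148 mm above the counter when shut. It moves with the lid; its axes are the trays' when the lid is shut (z out of the upper face)
- lid0 (a joint): rad; lid0, a clear plate 92 wide, 120 deep, 4 mm thick over the left (+y) bay, hinged at the rear 103 mm behind its mark, spring lifts its front. 0 = shut, latched. Pressed at the mark (4 N) it sinks; at 3 mm (-0.03) the catch lets go; firm stop at 6 mm (-0.06). As the finger rises the lid springs up and stays ajar at +0.35, front edge 42 mm higher. Once released it never latches again
- bay1 (a point): centre of the floor of the middle bay, under lid1, 100 mm above the counter; axes as the trays'. A toy that lies within 40 mm horizontally of it is in this bay
- lid1_press (a point): centre of the yellow thumb mark, 26 mm wide, on the upper face of lid1 (middle bay): midway across the lid, 19 mm behind its front edge, 148 mm above the counter when shut. It moves with the lid; its axes are the trays' when the lid is shut (z out of the upper face)
- lid1 (a joint): rad; lid1, a clear plate 92 wide, 120 deep, 4 mm thick over the middle bay, hinged at the rear 103 mm behind its mark, spring lifts its front. 0 = shut, latched. Pressed at the mark (4 N) it sinks; at 3 mm (-0.03) the catch lets go; firm stop at 6 mm (-0.06). As the finger rises the lid springs up and stays ajar at +0.35, front edge 42 mm higher. Once released it never latches again
- bay2 (a point): centre of the floor of the right (-y) bay, under lid2, 100 mm above the counter; axes as the trays'. A toy that lies within 40 mm horizontally of it is in this bay
- lid2_press (a point): centre of the yellow thumb mark, 26 mm wide, on the upper face of lid2 (right (-y) bay): midway across the lid, 19 mm behind its front edge, 148 mm above the counter when shut. It moves with the lid; its axes are the trays' when the lid is shut (z out of the upper face)
- lid2 (a joint): rad; lid2, a clear plate 92 wide, 120 deep, 4 mm thick over the right (-y) bay, hinged at the rear 103 mm behind its mark, spring lifts its front. 0 = shut, latched. Pressed at the mark (4 N) it sinks; at 3 mm (-0.03) the catch lets go; firm stop at 6 mm (-0.06). As the finger rises the lid springs up and stays ajar at +0.35, front edge 42 mm higher. Once released it never latches again
- frog: green plastic frog clicker, 44 by 40 by 25 mm high, loose in one of the three bays (which one varies); origin at the centre of its underside, its nose to its -x
- top: red plastic spinning top, 46 mm across and 34 mm high, standing loose on its blunt tip in another bay; origin at the centre of its underside
- bell: silver aluminium bell, 48 mm across and 33 mm high, loose in the remaining bay; origin at the centre of its underside
- mug: blue ceramic mug with a white lid and lid knob, 86 mm across and 118 mm high, with a handle to its own +y reaching 67 mm from its axis; stands on the counter at one side of the trays; origin at the centre of its underside
- shaker: dark wooden salt shaker with a steel cap, 44 mm across and 77 mm high, stands on the counter at the other side of the trays; origin at the centre of its underside

How it is judged:
By the outcome, as a careful person would: the job done as asked, in the order asked, and still so for the second after the job is handed in, with the robot touching nothing.
It also fails if it takes over 40 s, if anything falls off the work surface, if the arm or the gripper's body presses on something with over 40 N, if the wrist force passes 120 N, or if a joint passes its speed limit or range.

## Working session

There is one attempt and no reset: what is moved stays moved. The work goes in short steps, Python scripts to look and compute and a tool call to move; the robot and the scene stay as the last step left them, time stands still between calls to the robot, and variables do not carry over. Pictures are saved under pics/ and viewed, at most 10 in all, crops included, and the job is handed in when it is done.

Besides the shell and the picture viewer there is one more tool, called after ">>>" as a command line: name --argument value ..., lists and objects as JSON in quotes. drive_tool: Moves the arm, as the interface text tells. Its arguments: {"type":"object","properties":{"plan":{"type":"array","items":{"type":"number"}},"gripper":{"type":"number"},"force":{"type":"number"}},"required":["plan"]}

```bash
mkdir -p pics
cat > h.py <<'E'
import numpy as np, cv2
from plant import monitor, viewer, finish_job, robot
def ray(cam,at,z):
    m=viewer.camera_model(cam);K=np.array(m['intrinsics']);R=cv2.Rodrigues(np.array(m['rvec'],float))[0];t=np.array(m['tvec'],float).ravel()
    d=R.T@np.linalg.inv(K)@np.array([at[1],at[0],1.]);c=-R.T@t
    return c+d*(z-c[2])/d[2]
E
python3 - <<'E'
from h import *
s=monitor.read_state();print({k:np.round(v,3) for k,v in s.items()}, robot.tcp_to_tips)
for c in('scene','side'):
    p,d=viewer.read_camera(c);cv2.imwrite(f'pics/{c}.png',p[:,:,::-1])
    for n,z in [('lid0_press',.148),('lid1_press',.148),('lid2_press',.148),('bay0',.1),('bay1',.1),('bay2',.1),('frog',.1),('top',.1),('bell',.1),('mug',0),('shaker',0),('trays',0)]:
        print(c,n,[(np.round(o['at']),round(o['conf'],2),np.round(ray(c,o['at'],z),3)[:2]) for o in viewer.place_of(n,c)[:3]])
E
```

```text
{'time_s': np.float64(0.0), 'q': array([ 1.116,  0.384,  0.016,  1.371, -0.006,  1.388, -0.046]), 'joint_vel': array([ 0.001,  0.001, -0.001,  0.   ,  0.001,  0.001,  0.   ]), 'joint_efforts': array([-0.0000e+00, -6.2760e+01,  8.4400e-01, -3.7182e+01,  1.6000e-02,
        1.4000e-02, -0.0000e+00]), 'position': array([ 0.239, -0.577,  0.244]), 'orientation': array([-0.001,  0.981,  0.195, -0.   ]), 'force': array([ 1.303, -0.627, -0.992]), 'torque': array([ 0.028, -0.003,  0.014]), 'grasp_force': np.float64(0.0), 'finger_gap': np.float64(0.085)} 0.014
scene lid0_press [(array([140., 283.]), 0.6, array([ 0.481, -0.022])), (array([174., 272.]), 0.59, array([0.582, 0.017]))]
scene lid1_press [(array([126., 245.]), 0.58, array([ 0.493, -0.119]))]
scene lid2_press [(array([114., 210.]), 0.79, array([ 0.506, -0.213]))]
scene bay0 [(array([171., 272.]), 0.85, array([ 0.536, -0.012])), (array([140., 202.]), 0.82, array([ 0.551, -0.208])), (array([181., 235.]), 0.27, array([ 0.61, -0.06]))]
scene bay1 [(array([171., 272.]), 0.85, array([ 0.536, -0.012])), (array([140., 202.]), 0.82, array([ 0.
[... 360 characters left out ...]
ray([154., 158.]), 0.73, array([ 0.585, -0.353]))]
scene trays [(array([184., 234.]), 0.69, array([ 0.548, -0.116]))]
side lid0_press [(array([191., 327.]), 0.62, array([ 0.495, -0.018]))]
side lid1_press [(array([174., 339.]), 0.67, array([ 0.488, -0.094]))]
side lid2_press [(array([148., 343.]), 0.62, array([ 0.507, -0.212])), (array([282., 299.]), 0.25, array([0.47 , 0.233]))]
side bay0 [(array([283., 296.]), 0.21, array([0.482, 0.199]))]
side bay1 [(array([283., 296.]), 0.21, array([0.482, 0.199]))]
side bay2 [(array([283., 296.]), 0.21, array([0.482, 0.199]))]
side frog []
side top []
side bell []
side mug [(array([284., 296.]), 0.97, array([0.501, 0.125]))]
side shaker []
side trays []
```

View pics/scene.png

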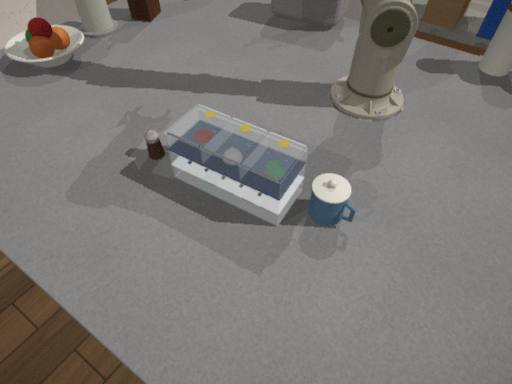

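View pics/side.png

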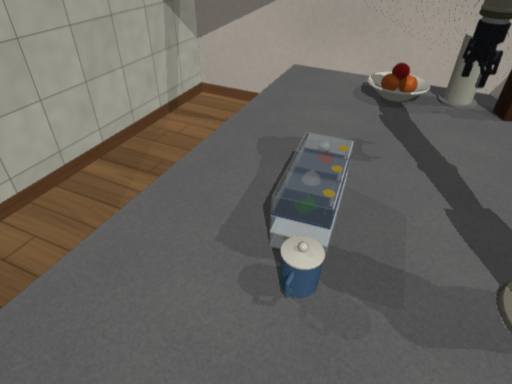

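Scene picture: red top at right (205,135) under lid2, bell mid (233,156), green frog left (275,168) under lid0, near the mug (328,205). The side picture agrees (frog (307,207) nearest the mug, top (327,158)). So I press lid0 and then lid2.

>>> drive_tool --plan '[0.45,1,0.2,0,0,-0.2,0.45,1,0.2,0,0,-0.2,0.45,1,0.2,0,0,-0.2,0.45,1,0.2,0,0,-0.2,0.45,1,0.2,0,0,-0.2,0.45,1,0.2,0,0,-0.2,0.45,1,0.2,0,0,-0.2,0.45,1,0.2,0,0,-0.2,0.45,1,0.2,0,0,-0.2,0.45,1,0.2,0,0,-0.2,0.45,1,0,0,0,0,0.45,1,0,0,0,0]' --gripper 1

```text
time_s: 2.5
position: [0.4012, -0.2164, 0.3058]
orientation: [0.0, 0.998, 0.056, 0.0]
force: [0.2, -0.2, -0.6]
finger_gap: -0.0001
grasp_force: 0.0
```

>>> drive_tool --plan '[0.4,0.9,0,0,0,0,0.4,0.9,0,0,0,0,0.4,0.9,0,0,0,0,0.4,0.9,0,0,0,0,0.4,0.9,0,0,0,0,0.4,0.9,0,0,0,0,0,0,0,0,0,0,0,0,0,0,0,0]'

```text
time_s: 3.3
position: [0.4727, -0.0552, 0.3053]
orientation: [0.0, 0.998, 0.057, -0.0]
force: [-0.8, -0.8, 0.8]
finger_gap: -0.0001
grasp_force: 0.0
```

```bash
cat >> h.py <<'E'
from scipy.spatial.transform import Rotation as Ro
def wray(at,s,z):
    m=viewer.camera_model('wrist');M=np.array(m['mount']);K=np.array(m['intrinsics'])
    R=Ro.from_quat(np.roll(s['orientation'],-1)).as_matrix()
    d=R@M[:3,:3]@np.linalg.inv(K)@np.array([at[1],at[0],1.]);c=np.array(s['position'])+R@M[:3,3]
    return c+d*(z-c[2])/d[2]
def yellow(p):
    h=cv2.cvtColor(p,cv2.COLOR_RGB2HSV);m=cv2.inRange(h,(20,140,110),(32,255,255))
    n,_,st,ce=cv2.connectedComponentsWithStats(m)
    return [(ce[i][::-1],st[i][4]) for i in range(1,n) if st[i][4]>15]
E
cat > look.py <<'E'
from h import *
import sys
s=monitor.read_state();print(s['time_s'],np.round(s['position'],4),np.round(s['orientation'],3),np.round(s['force'],1),s['finger_gap'])
p,d=viewer.read_camera('wrist');cv2.imwrite(f'pics/{sys.argv[1]}.png',p[:,:,::-1])
for a,n in yellow(p): print('wrist',a.round(),n,wray(a,s,.148).round(4))
for k in range(3): print(k,[(o['at'],round(o['conf'],2),wray(o['at'],s,.148).round(4)) for o in viewer.place_of(f'lid{k}_press','wrist')])
for c in('scene','side'):
    p,d=viewer.read_camera(c);cv2.imwrite(f'pics/{sys.argv[1]}_{c}.png',p[:,:,::-1])
    for a,n in yellow(p): print(c,a.round(),n,ray(c,a,.148).round(4))
E
python3 look.py w1
```

```text
3.3 [ 0.4727 -0.0552  0.3053] [ 0.     0.998  0.057 -0.   ] [-0.8 -0.8  0.8] -0.00012889415588885925
wrist [157. 210.] 714 [ 0.4906 -0.0141  0.148 ]
wrist [160. 328.] 711 [ 0.4989 -0.1138  0.148 ]
wrist [164. 444.] 706 [ 0.5072 -0.2134  0.148 ]
0 [([154.5, 206.8], 0.6, array([ 0.4921, -0.011 ,  0.148 ]))]
1 [([160.3, 328.6], 0.7, array([ 0.499 , -0.1145,  0.148 ]))]
2 [([164.6, 443.4], 0.82, array([ 0.5065, -0.2128,  0.148 ]))]
scene [114. 210.] 37 [ 0.5062 -0.2141  0.148 ]
scene [128. 245.] 38 [ 0.4984 -0.1147  0.148 ]
scene [143. 282.] 22 [ 0.4933 -0.0171  0.148 ]
side [148. 343.] 34 [ 0.5064 -0.2122  0.148 ]
side [168. 336.] 43 [ 0.4982 -0.1135  0.148 ]
side [193. 329.] 66 [ 0.4894 -0.0136  0.148 ]
```

View pics/w1.png

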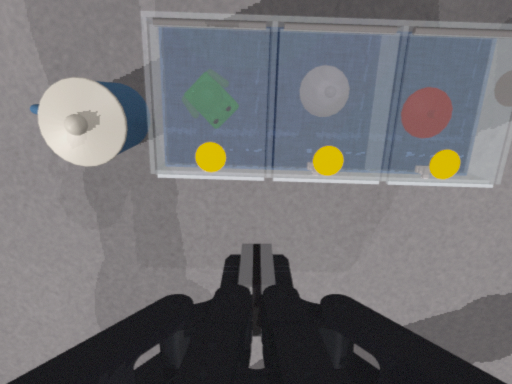

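The wrist picture shows the frog behind the left mark (157,210), the bell behind the middle one and the red top behind the right mark (164,444). Mark lid0 is at (0.4906, -0.0141) and lid2 at (0.5072, -0.2134).

>>> drive_tool --plan '[0.3,0.7,-0.5,0,0,0,0.3,0.67,-0.6,0,0,0,0,0,-1,0,0,0,0,0,-1,0,0,0,0,0,-0.8,0,0,0,0,0,-0.2,0,0,0,0,0,0,0,0,0]'

```text
time_s: 4.3
position: [0.4903, -0.0149, 0.1819]
orientation: [-0.0, 0.998, 0.056, -0.001]
force: [-0.0, -0.1, 0.9]
finger_gap: -0.0003
grasp_force: 0.0
```

>>> drive_tool --plan '[0,0,-0.3,0,0,0,0,0,-0.3,0,0,0,0,0,-0.1,0,0,0,0,0,-0.1,0,0,0,0,0,0,0,0,0]'

```text
time_s: 4.8
position: [0.4909, -0.0146, 0.1584]
orientation: [0.0, 0.998, 0.056, 0.0]
force: [-1.6, -0.4, 3.8]
finger_gap: -0.0
grasp_force: 1.9
```

>>> drive_tool --plan '[0,0,-0.06,0,0,0,0,0,0,0,0,0]'

```text
time_s: 5.0
position: [0.4909, -0.0146, 0.1567]
orientation: [0.0, 0.998, 0.056, 0.0]
force: [-0.8, -1.1, 4.5]
finger_gap: 0.0002
grasp_force: 1.9
```

>>> drive_tool --plan '[0,0,0.2,0,0,0,0,0,0.4,0,0,0,0,0,0.5,0,0,0,0,0,0.8,0,0,0,0,0,1,0,0,0,0,0,1,0,0,0,0,0,1,0,0,0,0,0,0,0,0,0]'

```text
time_s: 5.8
position: [0.4922, -0.0139, 0.3085]
orientation: [0.0, 0.998, 0.057, 0.004]
force: [1.0, 0.4, -0.1]
finger_gap: 0.0001
grasp_force: 0.0
```

```bash
python3 look.py w2
```

```text
5.8 [ 0.4922 -0.0139  0.3085] [0.    0.998 0.057 0.004] [ 1.   0.4 -0.1] 0.00013538125954403967
wrist [187. 256.] 850 [ 0.4879 -0.0147  0.148 ]
wrist [187. 369.] 643 [ 0.499  -0.1138  0.148 ]
wrist [191. 481.] 644 [ 0.5073 -0.2134  0.148 ]
0 [([187.0, 253.3], 0.82, array([ 0.4879, -0.0122,  0.148 ]))]
1 [([185.1, 371.3], 0.85, array([ 0.5014, -0.1154,  0.148 ]))]
2 [([190.5, 480.7], 0.55, array([ 0.5075, -0.2128,  0.148 ]))]
scene [114. 209.] 38 [ 0.507  -0.2144  0.148 ]
scene [128. 245.] 40 [ 0.4986 -0.1147  0.148 ]
scene [132. 283.] 72 [ 0.4605 -0.0357  0.148 ]
side [148. 343.] 34 [ 0.5064 -0.2122  0.148 ]
side [167. 335.] 18 [ 0.5027 -0.1152  0.148 ]
side [178. 327.] 54 [ 0.5059 -0.0638  0.148 ]
```

View pics/w2.png

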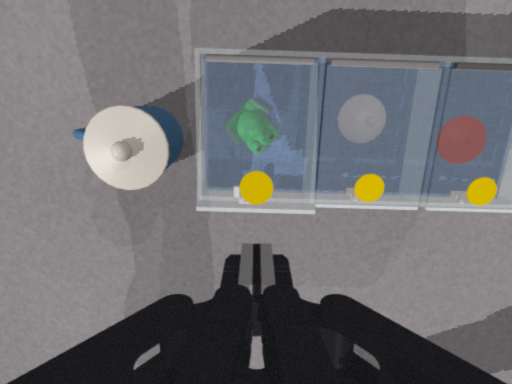

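lid0 is ajar: its mark at (187,256) is larger and shifted in all three views. Next is lid2.

>>> drive_tool --plan '[0.07,-0.95,0,0,0,0,0.07,-0.95,0,0,0,0,0.07,-0.95,0,0,0,0,0.07,-0.95,0,0,0,0,0.07,-0.95,0,0,0,0,0.07,-0.95,-0.2,0,0,0,0.07,-0.95,-1,0,0,0,0,0,-1,0,0,0,0,0,-1,0,0,0,0,0,-0.8,0,0,0,0,0,-0.2,0,0,0,0,0,0,0,0,0]'

```text
time_s: 7.3
position: [0.5046, -0.2137, 0.1764]
orientation: [-0.001, 0.998, 0.056, -0.001]
force: [0.5, -0.1, 1.1]
finger_gap: 0.0001
grasp_force: 0.0
```

>>> drive_tool --plan '[0.09,0,-0.3,0,0,0,0,0,-0.2,0,0,0,0,0,-0.1,0,0,0,0,0,-0.06,0,0,0,0,0,0,0,0,0]'

```text
time_s: 7.8
position: [0.5088, -0.2141, 0.1583]
orientation: [0.0, 0.998, 0.056, 0.001]
force: [1.0, -0.2, 3.6]
finger_gap: 0.0002
grasp_force: 1.9
```

>>> drive_tool --plan '[0,0,-0.06,0,0,0,0,0,0,0,0,0]'

```text
time_s: 8.0
position: [0.5088, -0.2141, 0.1564]
orientation: [0.0, 0.998, 0.056, 0.001]
force: [2.8, 0.6, 4.0]
finger_gap: 0.0002
grasp_force: 2.1
```

>>> drive_tool --plan '[0,0,0.2,0,0,0,0,0,0.4,0,0,0,0,0,0.5,0,0,0,0,0,0.8,0,0,0,0,0,1,0,0,0,0,0,1,0,0,0,0,0,1,0,0,0,0,0,0,0,0,0]'

```text
time_s: 8.8
position: [0.509, -0.2143, 0.3079]
orientation: [0.001, 0.998, 0.056, 0.003]
force: [0.3, 0.2, -0.4]
finger_gap: 0.0002
grasp_force: 0.0
```

```bash
python3 look.py w3; python3 -c "
import cv2,numpy as np
f=lambda n:cv2.resize(cv2.imread('pics/'+n),None,fx=1,fy=1)
a=cv2.resize(cv2.imread('pics/w3_side.png')[110:260,240:400],(400,375));b=cv2.resize(cv2.imread('pics/w3_scene.png')[90:240,140:300],(400,375))
cv2.imwrite('pics/c3.png',np.hstack([a,b]))"
```

```text
8.8 [ 0.509  -0.2143  0.3079] [0.001 0.998 0.056 0.003] [ 0.3  0.2 -0.4] 0.00022060274921995913
wrist [180.   4.] 255 [0.4867 0.004  0.148 ]
wrist [181. 140.] 660 [ 0.4989 -0.1137  0.148 ]
wrist [187. 254.] 854 [ 0.5043 -0.2137  0.148 ]
0 []
1 [([180.2, 137.7], 0.78, array([ 0.4994, -0.1118,  0.148 ]))]
2 [([185.0, 252.9], 0.87, array([ 0.5064, -0.2124,  0.148 ]))]
scene [103. 206.] 55 [ 0.4783 -0.2496  0.148 ]
scene [128. 245.] 40 [ 0.4986 -0.1147  0.148 ]
scene [132. 283.] 74 [ 0.4601 -0.0357  0.148 ]
side [135. 343.] 24 [ 0.5237 -0.2808  0.148 ]
side [167. 335.] 17 [ 0.5029 -0.1153  0.148 ]
side [178. 327.] 54 [ 0.5059 -0.0638  0.148 ]
```

View pics/c3.png

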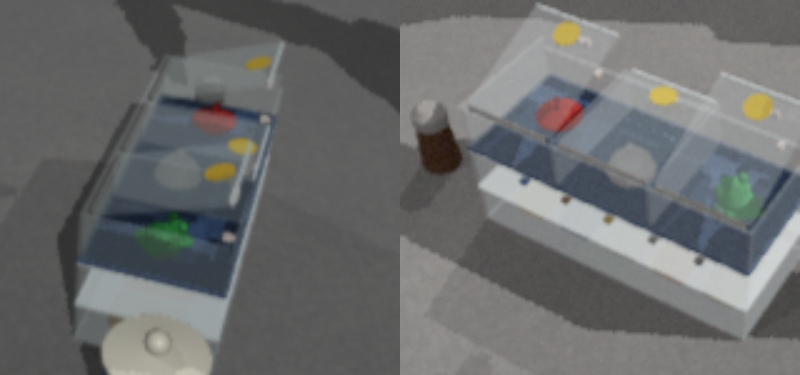

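Both outer lids, over the red top and the frog, stand ajar; the middle lid over the bell is shut, with its mark unmoved at scene (128,245). The gripper is clear of everything.

```bash
python3 -c "
from plant import finish_job
print(finish_job())"
```

```text
the job is handed in; nothing more can be done
None
```

The lids over the green frog and the red top are both open and staying ajar, the lid over the bell is still shut, nothing else was touched, and the job is handed in after about 9 s of robot time.

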